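# Check the spring return of a mirror mount

## Task

Check the springs of the mirror mount, one corner at a time: with the fingertips gently press the blue pad straight down until its red pointer stands level with the green mark on its scale, not beyond it, hold it there for about a second and let go so that it springs back up; then do the same with the yellow pad. Only press: do not grasp anything, do not touch the mirror, leave the green marks where they are set and leave the small things round it alone.

Things in the scene. Friction and masses are not known exactly. Their poses are not given: they have to be found in the camera images.
- mount: tilt mount fixed on the worktop, base 12 mm high. Origin: on the worktop, below the ball pivot; z up. Two arms leave the pivot: blue along (+x,+y), yellow along (+x,-y). The dark sprung plate (top 74 mm above the origin) rests on the pivot and a spring under each arm's end. Pressing one pad down tilts it about the line from pivot to other pad, which stays up.
- mirror: round mirror, 52 mm in diameter and 6 mm thick, lying on the plate between the two arms; origin at the centre of its underside. Not to be touched.
- blue_pad (a point): centre of the top face of the blue round pad (30 mm in diameter) at the left corner of the plate, 100 mm from the pivot; 80 mm above the worktop at rest. The top faces up. The push needed is about 2 N to start, 4.5 to 6 N at the scale mark. It goes down at most about 24 mm.
- blue_pointer (a point): tip of the red pointer that sticks out from the blue corner, 140 mm from the pivot, so it moves 1.4 times as far as the pad; it goes down in front of an upright white scale (30 mm wide, top 16 mm above the pointer's rest height).
- blue_band (a point): centre of the green mark (a clip 12 mm high, 36 mm wide, 7 mm thick) on the white scale of the blue corner; its height, 13 to 21 mm below the resting pointer, differs from run to run. The pointer is on the mark while its tip is level with some part of the clip.
- blue_tilt (a joint): tilt of the plate at the blue corner in rad: 0 at rest (sprung up against its stop), grows as the pad is pressed, 0.24 at the bottom stop.
- yellow_pad (a point): centre of the top face of the yellow round pad (30 mm in diameter) at the right corner of the plate, 100 mm from the pivot; 80 mm above the worktop at rest. The top faces up. The push needed is about 2 N to start, 4.5 to 6 N at the scale mark. It goes down at most about 24 mm.
- yellow_pointer (a point): tip of the red pointer that sticks out from the yellow corner, 140 mm from the pivot, so it moves 1.4 times as far as the pad; it goes down in front of an upright white scale (30 mm wide, top 16 mm above the pointer's rest height).
- yellow_band (a point): centre of the green mark (a clip 12 mm high, 36 mm wide, 7 mm thick) on the white scale of the yellow corner; its height, 13 to 21 mm below the resting pointer, differs from run to run. The pointer is on the mark while its tip is level with some part of the clip.
- yellow_tilt (a joint): tilt of the plate at the yellow corner in rad: 0 at rest (sprung up against its stop), grows as the pad is pressed, 0.24 at the bottom stop.
- eyepiece: loose black eyepiece, 30 mm across, 37 mm high, standing beside the mount; origin at its underside. To be left alone.
- case: loose round case with a black lid, 36 mm across, 50 mm high, standing beside the mount; origin at its underside. To be left alone.
- oil: loose small amber bottle with a black cap, 26 mm across, 46 mm high, standing beside the mount; origin at its underside. To be left alone.

How it is judged:
By the outcome, as a careful person would: the job done as asked, in the order asked, and still so for the second after the job is handed in, with the robot touching nothing.
It also fails if it takes over 45 s, if anything falls off the work surface, if the arm or the gripper's body presses on something with over 40 N, if the wrist force passes 120 N, or if a joint passes its speed limit or range.

## Robot

A 6-joint arm with a two-finger parallel gripper is mounted at the origin on a cart in front of the work surface, level with it; the furniture and walls round the work are solid. World frame = base frame: x ahead of the robot, y to its left, z up, the work surface at z = 0. Lengths are in m, angles in degrees, forces in N, time in s.
With the tool pointing down it reaches from about 0.3 to 0.775 m from the base axis. Payload 14.6 kg.
Tool frame: the origin (TCP) lies midway between the tips of the shut fingers; the grasp point (between the pads) lies 19 mm behind it; z points along the fingers, y is the line along which they close (so a half turn about z gives the same grasp; the last joint's range is limited). The gripper opens to 85 mm and grips with 20 to 120 N. Pads are 22 mm wide; open, the fingers measure 114 mm over their backs; the gripper's body (76 mm by 85 mm) begins 54 mm behind the grasp point. The pads swing forward as they close: fully open they stand 13 mm farther back than shut.
Start: joints at [63.277, 17.183, 87.147, -0, 75.671, -3.816], TCP at [0.214, 0.507, 0.231] pointing down, gripper open.
Joint ranges: [-173.82, 173.82], [-45.26, 126.66], [13.44, 144.39], [-59.66, 239.66], [0, 175.72], [-146.38, 146.38]. Speed limits (degrees/s): [127.2, 127.2, 147.25, 180, 180, 180].

## Interface

Orientations are given as a 3x3 rotation matrix whose columns are the frame's x, y, z axes.
In Python, from bench import monitor, imaging, ctrl gives the robot as it stands.
- The arm moves only by the tool step_arm, never from a script. Its argument "deltas" is a list of rows, each a list of 3 entries, a list of its own where there are three numbers: the shift along the world's x, y, z each as a share of 0.025 m, from -1 to 1, then the turn, a rotation vector about the world's x, y, z each as a share of 0.08 rad, from -1 to 1, then the closure, from -1 (fully open) to 1 (shut), so that 0 is half open. In form: [[[x, y, z], [wx, wy, wz], grip], ...]. A call has 1 to 8 rows; each row shifts and turns the commanded pose from where the row before left it; what a row does not reach is not made up. A row lasts 1/10 s, in which the tool goes at most 50 mm and 8.59 degrees, less where a joint would pass 70% of its speed; a pose out of reach is approached as far as the arm can. A call with a number of a shift or a turn outside -1 to 1 is refused whole. A call with a gripper value outside its range is refused whole. The fingers move at their own pace and stop on an object; "newtons" is the grip in N (left out, the last holds). Time passes only in rows, so rows that do not move let the fingers close. It gives the time, the measured TCP pose, the force, the opening and the grip force at its end, in the units of the state.
- monitor.get_obs(): the state, without advancing time (a new reading comes with each control period).
- imaging.camera(name): name is "scene" or "top"; returns a dict with "image" (384x512x3 uint8, red, green, blue), "depth" (384x512 float32, m along the optical axis (not along the pixel's ray), 0 where there is no reading), "fx", "fy", "cx", "cy" (pixels), "dist_coeffs" ([k1, k2, p1, p2, k3] as OpenCV has them; the pictures are not rectified), "xyz" and "rotation" of the camera in the world. Camera axes: x right, y up, looking along -z (the intrinsics and any distortion apply to the point x, -y, -z); pixel columns grow to the right and rows downward; lengths in m; the calibration is good to about 2 mm. A picture is of the moment at which its call begins.
- ctrl.close_job(): hands the job in; it is judged then, once.
Trained networks look in the newest picture that a camera, given by its name, has taken for a name from the list of things; names that differ only in an ending like _2 or _b are one class to them, and where a whole thing is asked for, a point or a joint stands for the part that bears it (a point fixed in the world has none). Each returns a list of dicts, best first, with "p" (0 to 1); they miss things now and then, are a little off and sometimes report something else, mostly with a low value. They report only what shows in the picture. A call takes as long as a camera call.
- imaging.regions_of(camera, thing): "pixels" (384x512 bool, what is visible of it) and "location" ([row, column] in pixels, amid what is visible of it).
The state is a dict: "clock": time; "joint_positions": joint angles; "qd": joint speeds; "tau": joint torques, N m; "tcp_pos": TCP position; "tool_rot": TCP orientation; "ft_force": force on the tool from outside, world axes, zero at the start; "torque": the same for the moment, N m; "grip_width": finger opening in m; "finger_force": force on a finger pad.
Only numpy, scipy, OpenCV 4.12 (cv2) and the standard library are available. Lean on these libraries where they do the work, as an engineer would, in place of code of your own. Each camera call takes 0.05 s, during which the arm holds its last target. There are 200 camera calls.

## Working session

There is one attempt and no reset: what is moved stays moved. The work goes in short steps, Python scripts to look and compute and a tool call to move; the robot and the scene stay as the last step left them, time stands still between calls to the robot, and variables do not carry over. Pictures are saved under pics/ and viewed, at most 10 in all, crops included, and the job is handed in when it is done.

Besides the shell and the picture viewer there is one more tool, called after "Request:" as name(argument=value, ...), one argument or row to a line, values as JSON. step_arm: Moves the arm, as the interface text tells. Shift numbers are shares of 0.025 m and turn numbers shares of 0.08 rad, none past 1 either way. Its arguments: {"type":"object","properties":{"deltas":{"type":"array","items":{"type":"array"}},"newtons":{"type":"number"}},"required":["deltas"]}

```bash
mkdir -p pics; cat > h.py <<'E'
import numpy as np, cv2
from bench import monitor, imaging, ctrl
def ray(c,px):  # px [[row,col]]
    K=np.array([[c['fx'],0,c['cx']],[0,c['fy'],c['cy']],[0,0,1]])
    p=np.array([[r[1],r[0]] for r in px],float).reshape(-1,1,2)
    u=cv2.undistortPoints(p,K,np.array(c['dist_coeffs'],float)).reshape(-1,2)
    d=np.c_[u[:,0],-u[:,1],-np.ones(len(u))]
    return d@np.array(c['rotation']).T
def pts(c,mask):
    rc=np.argwhere(mask&(c['depth']>0)); d=ray(c,rc)
    return np.array(c['xyz'])+d*c['depth'][rc[:,0],rc[:,1]][:,None]
def proj(c,P):
    K=np.array([[c['fx'],0,c['cx']],[0,c['fy'],c['cy']],[0,0,1]])
    q=(np.array(P,float).reshape(-1,3)-np.array(c['xyz']))@np.array(c['rotation'])*[1,-1,-1]
    return cv2.projectPoints(q,np.zeros(3),np.zeros(3),K,np.array(c['dist_coeffs'],float))[0].reshape(-1,2)
E
python3 - <<'E'
from h import *
cv2.setNumThreads(1)
for n in("scene","top"):
    c=imaging.camera(n); cv2.imwrite(f'pics/{n}0.png',c['image'][:,:,::-1])
    print(n,np.round(c['xyz'],3),np.round(c['rotation'],2).tolist(),c['fx'])
    for t in("mount","mirror","blue_pad","yellow_pad","blue_pointer","yellow_pointer","blue_band","yellow_band","eyepiece","case","oil"):
        for r in imaging.regions_of(n,t)[:2]:
            P=pts(c,r['pixels'])
            print(t,round(r['p'],2),np.round(r['location']),len(P),np.round(np.median(P,0),4) if len(P) else '',np.round(np.ptp(P,0),3) if len(P) else '')
E
```

```text
scene [ 0.321 -0.317  0.727] [[0.83, 0.43, -0.35], [-0.56, 0.65, -0.51], [0.01, 0.62, 0.78]] 407.55018117308236
mount 0.89 [231. 285.] 4972 [0.6284 0.0154 0.0731] [0.194 0.295 0.095]
mount 0.53 [200. 314.] 210 [0.7207 0.0395 0.0351] [0.029 0.029 0.036]
mirror 0.81 [208. 287.] 488 [0.6404 0.0354 0.0786] [0.055 0.052 0.012]
mirror 0.27 [215. 281.] 2748 [0.623  0.0286 0.0753] [0.146 0.187 0.084]
blue_pad 0.78 [215. 280.] 2742 [0.6235 0.0292 0.0753] [0.154 0.22  0.086]
yellow_pad 0.98 [217. 279.] 2811 [0.6233 0.0286 0.0752] [0.17  0.198 0.086]
yellow_pad 0.62 [245. 334.] 15 [ 0.6721 -0.0759  0.0555] [0.005 0.009 0.013]
blue_pointer 0.69 [220. 277.] 2750 [0.6228 0.0297 0.0752] [0.161 0.231 0.086]
blue_pointer 0.62 [176. 263.] 47 [0.6617 0.1452 0.0527] [0.027 0.026 0.011]
yellow_pointer 0.85 [219. 281.] 2805 [0.6234 0.0292 0.0752] [0.161 0.227 0.086]
blue_band 0.51 [176. 268.] 66 [0.6671 0.1381 0.0551] [0.028 0.026 0.031]
yellow_band 0.36 [245. 335.] 46 [ 0.6754 -0.0702  0.0553] [0.022 0.03  0.014]
yellow_band 0.3 [215. 279.] 2812 [0.6233 0.029  0.0752] [0.154 0.197 0.086]
eyepiece 0.74 [2
[... 491 characters left out ...]
0.0749] [0.151 0.19  0.09 ]
yellow_pad 0.73 [188. 278.] 2433 [0.6253 0.04   0.0748] [0.149 0.194 0.09 ]
blue_pointer 0.95 [191. 276.] 2388 [0.6255 0.038  0.0749] [0.153 0.196 0.09 ]
yellow_pointer 0.62 [187. 280.] 2282 [0.6235 0.0379 0.0751] [0.133 0.182 0.091]
blue_band 0.74 [189. 282.] 2303 [0.6235 0.038  0.075 ] [0.133 0.182 0.086]
blue_band 0.69 [201. 226.] 195 [0.5992 0.167  0.0503] [0.034 0.033 0.041]
yellow_band 0.17 [189. 281.] 2270 [0.624  0.0381 0.0751] [0.133 0.184 0.086]
eyepiece 0.65 [150. 275.] 143 [0.7243 0.0453 0.0354] [0.039 0.031 0.046]
case 0.71 [201. 224.] 218 [0.5985 0.1675 0.0501] [0.044 0.039 0.054]
oil 0.49 [196. 329.] 136 [ 0.6168 -0.0807  0.0347] [0.033 0.029 0.055]
```

```bash
python3 - <<'E'
import cv2
a=cv2.imread('pics/scene0.png')[140:300,200:380]; b=cv2.imread('pics/top0.png')[120:240,200:360]
cv2.imwrite('pics/s1.png',cv2.resize(a,None,fx=4.4,fy=3.7*1,interpolation=cv2.INTER_CUBIC)[:600] if 0 else cv2.resize(a,None,fx=3.7,fy=3.7,interpolation=cv2.INTER_CUBIC))
cv2.imwrite('pics/t1.png',cv2.resize(b,None,fx=4.9,fy=4.9,interpolation=cv2.INTER_CUBIC))
E
```

```text
(no output)
```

View pics/s1.png

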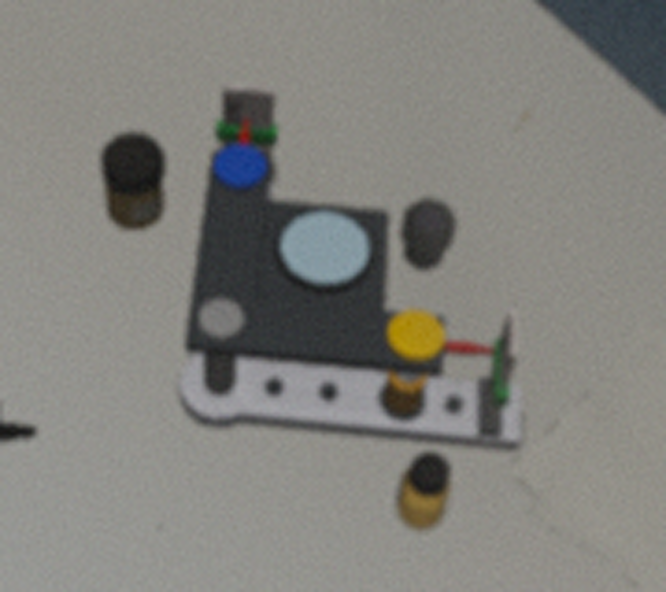

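View pics/t1.png

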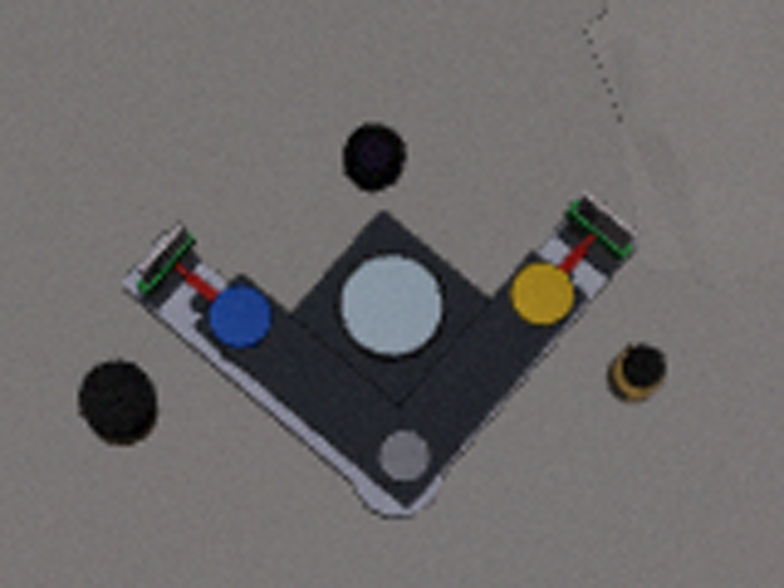

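```bash
cat >> h.py <<'E'
def col(c):
    h=cv2.cvtColor(c['image'],cv2.COLOR_RGB2HSV); H,S,V=[h[...,i].astype(int) for i in range(3)]
    ok=(S>110)&(V>50)
    return dict(blue=ok&(H>100)&(H<130),yellow=(S>140)&(V>110)&(H>18)&(H<32),green=ok&(H>40)&(H<90),red=ok&((H<8)|(H>172)))
def plane(c,rc,p,n):
    d=ray(c,rc); o=np.array(c['xyz']); return o+d*(((np.array(p)-o)@n)/(d@n))[:,None]
E
python3 - <<'E'
from h import *
up=np.array([0,0,1.])
for n in("scene","top"):
    c=imaging.camera(n); m=col(c); out={}
    win=np.zeros((384,512),bool)
    win[140:300,200:380]=1
    for k in m:
        nn,l,st,ce=cv2.connectedComponentsWithStats((m[k]&win).astype(np.uint8))
        for i in range(1,nn):
            if st[i,4]<6: continue
            P=pts(c,l==i); q=plane(c,[ce[i][::-1]],[0,0,.08],up)[0]
            print(n,k,st[i],np.round(ce[i],1),'z.08',np.round(q,4),'depthmed',np.round(np.median(P,0),4) if len(P) else '')
            if k in('blue','yellow') and st[i,4]>60: out[k]=q
    if len(out)==2:
        b,y=out['blue'],out['yellow']; d=b-y; print('dist',np.linalg.norm(d)); mid=(b+y)/2
        ax=np.array([d[1],-d[0],0])/np.linalg.norm(d); piv=mid-ax*.1/np.sqrt(2)
        print('pivot',np.round(piv,4),'yaw',np.degrees(np.arctan2(ax[1],ax[0])),'mirror axis')
print(monitor.get_obs())
E
```

```text
scene blue [258 178  15  13 146] [264.5 184.5] z.08 [0.6351 0.1068 0.08  ] depthmed [0.6349 0.1061 0.0805]
scene yellow [305 224  15  13 158] [312.  230.1] z.08 [ 0.6466 -0.0336  0.08  ] depthmed [ 0.6464 -0.034   0.0808]
scene yellow [310 272   9   8  34] [313.4 275.5] z.08 [ 0.5898 -0.1084  0.08  ] depthmed [ 0.6093 -0.0931  0.0313]
scene green [259 174   5   3  14] [261.1 174.9] z.08 [0.6437 0.1318 0.08  ] depthmed [0.656  0.1495 0.0547]
scene green [269 175   5   3  12] [271.3 175.9] z.08 [0.6599 0.1179 0.08  ] depthmed [0.673  0.1346 0.0552]
scene red [264 172   4   6  14] [265.8 175.1] z.08 [0.6516 0.1262 0.08  ] depthmed [0.656  0.1314 0.0717]
scene red [320 233  12   2  19] [324.9 233.6] z.08 [ 0.6619 -0.0532  0.08  ] depthmed [ 0.6654 -0.05    0.0727]
dist 0.14086045350944795
pivot [0.5703 0.0309 0.08  ] yaw 4.6959834644316905 mirror axis
top blue [242 178  14  13 137] [248.6 184.1] z.08 [0.6358 0.1097 0.08  ] depthmed [0.636  0.1089 0.0802]
top yellow [305 174  12  12 117] [310.4 179.5] z.08 [ 0.6473 -0.0314  0.08  ] depthmed [ 0.6469 -0.0309  0.0801]
top green [316 161  13
[... 597 characters left out ...]
930e-04,
        7.56706609e+01, -3.81564361e+00]), 'qd': array([ 0.03458548, -0.00603511, -0.06312215, -0.04658319, -0.00719603,
       -0.01190831]), 'tau': array([ 8.60901455e-04, -5.43363261e+01, -3.61989427e+01, -2.14736644e-05,
        5.58174397e-04, -8.48230627e-06]), 'tcp_pos': array([0.21408013, 0.50662529, 0.23128719]), 'tool_rot': array([[-9.21135751e-01,  3.89241479e-01, -3.72775314e-06],
       [ 3.89241479e-01,  9.21135751e-01,  1.08446411e-05],
       [ 7.65495084e-06,  8.53839050e-06, -1.00000000e+00]]), 'ft_force': array([-0.28365359, -0.65948883, -0.88689875]), 'torque': array([-0.02929393, -0.01239017, -0.00174881]), 'finger_force': 0.0, 'grip_width': 0.08537915505584928}
```

```bash
python3 - <<'E'
from h import *
from collections import defaultdict
piv=np.array([.5707,.0322,0]); yaw=np.radians(4.67)
for n in("top","scene"):
    D=[]
    for i in range(6): c=imaging.camera(n); D.append(np.where(c['depth']>0,c['depth'],np.nan)); 
    c['depth']=np.nan_to_num(np.nanmedian(D,0)); m=col(c)
    sh={'top':[0,0],'scene':[0,0]}
    for nm,a in(('blue',np.pi/4+yaw),('yellow',-np.pi/4+yaw)):
        u=np.array([np.cos(a),np.sin(a),0]); v=np.array([-u[1],u[0],0])
        for k in('red','green'):
            P=pts(c,m[k])-piv; r,s=P@u,P@v; ok=(r>.1)&(r<.18)&(abs(s)<.03)
            Q=np.c_[r,s,P[:,2]][ok]*1000; Q=Q[np.argsort(Q[:,0])]
            print(n,nm,k); print(np.round(Q,0).astype(int).tolist())
E
```

```text
top blue red
[[118, 1, 73], [120, -1, 73], [120, 2, 73], [122, 0, 72], [122, 4, 72], [123, -1, 72], [123, 2, 72], [125, 0, 73], [125, 3, 71], [126, -2, 73], [126, 2, 73], [128, 0, 71], [128, 3, 72], [130, -2, 73], [130, 2, 73], [131, 0, 72], [132, 3, 71], [133, 1, 71], [135, -1, 73], [136, 1, 72], [139, 2, 70], [140, 1, 72], [147, -8, 18]]
top blue green
[[146, -2, 57], [146, 2, 57], [146, 5, 58], [146, 9, 58], [146, 12, 57], [146, -13, 57], [147, -10, 58], [147, 15, 55], [147, 18, 57], [147, -7, 56], [147, -3, 56], [148, 0, 56], [148, 3, 56], [148, 17, 58], [148, -15, 55], [150, 18, 58], [152, 16, 57]]
top yellow red
[[117, 0, 71], [117, 3, 70], [118, 2, 71], [120, 0, 72], [120, 3, 71], [122, 1, 72], [123, 0, 71], [124, 3, 70], [125, 1, 72], [127, -1, 71], [127, 3, 71], [128, 1, 73], [129, 4, 71], [130, 2, 74], [130, -1, 71], [132, 1, 72], [134, 2, 71], [135, 0, 72], [137, 2, 71], [138, 0, 73], [140, 7, 12], [146, 6, 16]]
top yellow green
[[144, 17, 57], [144, -13, 58], [144, -10, 58], [144, 2, 56], [144, -6, 59], [144, 9, 58], [144, 5, 56], [145, 12, 57], [145, -3, 57], [145, 4, 58
[... 369 characters left out ...]
, 55], [144, 15, 58], [144, 11, 59], [144, 11, 55], [144, 13, 55], [144, 13, 58], [144, -7, 58], [144, 13, 52], [144, -7, 54], [144, -15, 56], [144, 11, 52], [144, -7, 51], [144, -11, 52], [144, 6, 56], [144, -13, 55], [144, -9, 54], [144, -13, 58], [144, 9, 52], [144, -11, 54], [145, 9, 58], [145, -11, 57], [145, 7, 58], [145, 6, 51], [145, -15, 57]]
scene yellow red
[[118, -3, 72], [118, 0, 72], [120, -1, 73], [120, -2, 72], [122, 0, 72], [122, -2, 72], [124, -2, 73], [124, 0, 72], [126, -2, 73], [126, 0, 73], [128, -3, 74], [128, 0, 73], [130, 1, 73], [130, -2, 73], [131, 1, 73], [132, -1, 72], [134, -1, 72], [135, -1, 73], [137, -1, 72]]
scene yellow green
[[145, -8, 57], [147, -17, 57]]
```

Request:
step_arm(
  deltas=[
    [[1, -1, 0], [0, 0, -0.95], 1],
    [[1, -1, 0], [0, 0, -0.95], 1],
    [[1, -1, 0], [0, 0, -0.95], 1],
    [[1, -1, 0], [0, 0, -0.95], 1],
    [[1, -1, 0], [0, 0, 0], 1],
    [[1, -1, 0], [0, 0, 0], 1],
    [[1, -1, 0], [0, 0, 0], 1],
    [[1, -1, 0], [0, 0, 0], 1],
  ],
)

```text
clock: 2.7
tcp_pos: [0.415, 0.3055, 0.2314]
tool_rot: [[-0.762, 0.647, 0.0], [0.647, 0.762, 0.0], [-0.0, 0.0, -1.0]]
ft_force: [0.3, -0.4, 1.3]
grip_width: 0.0006
finger_force: 0.0
```

Request:
step_arm(
  deltas=[
    [[0.98, -0.88, 0], [0, 0, 0], 1],
    [[0.98, -0.88, 0], [0, 0, 0], 1],
    [[0.98, -0.88, 0], [0, 0, 0], 1],
    [[0.98, -0.88, 0], [0, 0, 0], 1],
    [[0.98, -0.88, 0], [0, 0, 0], 1],
    [[0.98, -0.88, 0], [0, 0, 0], 1],
    [[0.98, -0.88, 0], [0, 0, 0], 1],
    [[0.98, -0.88, 0], [0, 0, 0], 1],
  ],
)

```text
clock: 3.5
tcp_pos: [0.611, 0.1296, 0.2313]
tool_rot: [[-0.762, 0.647, -0.0], [0.647, 0.762, 0.0], [0.0, -0.0, -1.0]]
ft_force: [-0.2, 0.6, 0.3]
grip_width: 0.0002
finger_force: 0.0
```

Request:
step_arm(
  deltas=[
    [[0.98, -0.88, 0], [0, 0, 0], 1],
    [[0, 0, -1], [0, 0, 0], 1],
    [[0, 0, -1], [0, 0, 0], 1],
    [[0, 0, -1], [0, 0, 0], 1],
    [[0, 0, -1], [0, 0, 0], 1],
    [[0, 0, -1], [0, 0, 0], 1],
    [[0, 0, -0.5], [0, 0, 0], 1],
    [[0, 0, 0], [0, 0, 0], 1],
  ],
)

```text
clock: 4.3
tcp_pos: [0.6339, 0.1085, 0.0922]
tool_rot: [[-0.762, 0.647, -0.003], [0.647, 0.762, -0.0], [0.002, -0.002, -1.0]]
ft_force: [0.5, -0.5, -0.2]
grip_width: -0.0004
finger_force: 0.0
```

```bash
cat > snap.py <<'E'
from h import *
import sys
c=imaging.camera("scene"); a=c['image'][150:270,230:380,::-1]
cv2.imwrite('pics/'+sys.argv[1]+'.png',cv2.resize(a,None,fx=5,fy=5,interpolation=cv2.INTER_CUBIC))
s=monitor.get_obs(); print(s['clock'],np.round(s['tcp_pos'],4),np.round(s['ft_force'],2))
E
python3 snap.py a1
```

```text
4.35 [0.6346 0.1086 0.0938] [0.07 0.11 0.99]
```

View pics/a1.png

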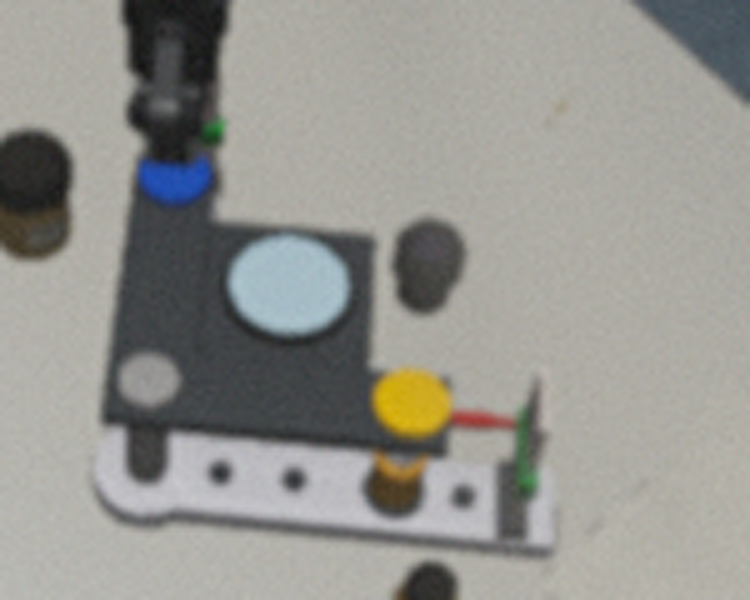

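Fingers (crop 170,110) stand over the blue pad (175,178), clear of the mirror; the pointer is hidden behind them, so I'll use plate depth and TCP travel.

Request:
step_arm(
  deltas=[
    [[0, 0, -0.12], [0, 0, 0], 1],
    [[0, 0, -0.12], [0, 0, 0], 1],
    [[0, 0, -0.12], [0, 0, 0], 1],
    [[0, 0, -0.12], [0, 0, 0], 1],
    [[0, 0, -0.06], [0, 0, 0], 1],
    [[0, 0, -0.06], [0, 0, 0], 1],
    [[0, 0, 0], [0, 0, 0], 1],
  ],
)

```text
clock: 5.05
tcp_pos: [0.6347, 0.1087, 0.0789]
tool_rot: [[-0.762, 0.647, 0.0], [0.647, 0.762, 0.0], [-0.0, 0.0, -1.0]]
ft_force: [-0.7, 0.6, 2.8]
grip_width: 0.0001
finger_force: 1.2
```

Request:
step_arm(
  deltas=[
    [[0, 0, -0.08], [0, 0, 0], 1],
    [[0, 0, -0.08], [0, 0, 0], 1],
    [[0, 0, -0.08], [0, 0, 0], 1],
    [[0, 0, 0], [0, 0, 0], 1],
  ],
)

```text
clock: 5.45
tcp_pos: [0.6348, 0.1088, 0.0728]
tool_rot: [[-0.762, 0.647, 0.001], [0.647, 0.762, 0.0], [-0.0, 0.001, -1.0]]
ft_force: [2.8, 2.7, 5.2]
grip_width: -0.0001
finger_force: 2.4
```

```bash
cat > tilt.py <<'E'
from h import *
piv=np.array([.5707,.0322,0]); yaw=np.radians(4.67)
c=imaging.camera("scene"); h=cv2.cvtColor(c['image'],cv2.COLOR_RGB2HSV)
win=np.zeros((384,512),bool); win[150:260,240:350]=1
P=pts(c,win&(c['depth']>0))-piv
ub,uy=[np.array([np.cos(a),np.sin(a),0]) for a in(np.pi/4+yaw,-np.pi/4+yaw)]
b,y,z=P@ub,P@uy,P[:,2]
inside=(b>-.012)&(y>-.012)&(b<.082)&(y<.082)&(np.minimum(b,y)<.07)
# dark plate only: drop pivot cap and mirror
dm=np.hypot(b-.05,y-.05)>.03; dp=np.hypot(b,y)>.014
k=inside&dm&dp&(z>.045)&(z<.085)
for _ in range(5):
    A=np.c_[b[k],y[k],np.ones(k.sum())]; w=np.linalg.lstsq(A,z[k],rcond=None)[0]
    r=z-np.c_[b,y,np.ones(len(b))]@w; k=inside&dm&dp&(abs(r)<.003)
s=monitor.get_obs()
print('n',k.sum(),'tilt blue %.3f yellow %.3f z0 %.4f'%(-w[0],-w[1],w[2]),'pointer drops mm %.1f %.1f'%(-140*w[0],-140*w[1]),s['clock'],np.round(s['tcp_pos'],4),np.round(s['ft_force'],1))
E
python3 tilt.py; python3 tilt.py
```

```text
n 1047 tilt blue 0.085 yellow 0.015 z0 0.0755 pointer drops mm 11.9 2.1 5.5 [0.6348 0.1088 0.0729] [2.5 3.2 4.2]
n 1036 tilt blue 0.081 yellow 0.014 z0 0.0754 pointer drops mm 11.4 1.9 5.55 [0.6348 0.1088 0.073 ] [2.8 3.1 4.4]
```

Request:
step_arm(
  deltas=[
    [[0, 0, -0.06], [0, 0, 0], 1],
    [[0, 0, -0.06], [0, 0, 0], 1],
    [[0, 0, -0.06], [0, 0, 0], 1],
    [[0, 0, 0], [0, 0, 0], 1],
  ],
)

```text
clock: 5.95
tcp_pos: [0.6348, 0.1088, 0.0684]
tool_rot: [[-0.762, 0.647, 0.001], [0.647, 0.762, 0.0], [-0.0, 0.001, -1.0]]
ft_force: [3.7, 3.4, 6.3]
grip_width: -0.0004
finger_force: 3.1
```

```bash
python3 tilt.py; python3 - <<'E'
from h import *
c=imaging.camera("top"); a=c['image'][130:230,200:350,::-1]
b=imaging.camera("scene")['image'][150:210,230:320,::-1]
cv2.imwrite('pics/b1.png',np.vstack([cv2.resize(a,(450,300),interpolation=2),cv2.resize(b,(450,300),interpolation=2)]))
E
```

```text
n 1006 tilt blue 0.128 yellow 0.013 z0 0.0755 pointer drops mm 18.0 1.9 6.0 [0.6349 0.1088 0.0685] [2.8 4.9 5.6]
```

View pics/b1.png

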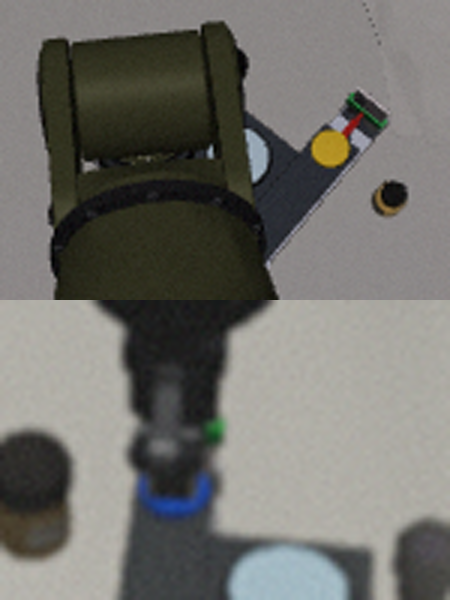

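The arm covers the blue pointer in both views; the plate tilt (0.128 rad, pointer 18 mm down), TCP travel and force agree that it is on the mark (13.5–25.5 mm). I'll hold, then let go.

Request:
step_arm(
  deltas=[
    [[0, 0, 0], [0, 0, 0], 1],
    [[0, 0, 0], [0, 0, 0], 1],
    [[0, 0, 0], [0, 0, 0], 1],
    [[0, 0, 0], [0, 0, 0], 1],
    [[0, 0, 0], [0, 0, 0], 1],
    [[0, 0, 0], [0, 0, 0], 1],
    [[0, 0, 0], [0, 0, 0], 1],
    [[0, 0, 0], [0, 0, 0], 1],
  ],
)

```text
clock: 6.9
tcp_pos: [0.6349, 0.1088, 0.0686]
tool_rot: [[-0.762, 0.647, 0.001], [0.647, 0.762, 0.0], [-0.001, 0.001, -1.0]]
ft_force: [3.3, 3.8, 5.6]
grip_width: -0.0002
finger_force: 3.1
```

Request:
step_arm(
  deltas=[
    [[0, 0, 0], [0, 0, 0], 1],
    [[0, 0, 0.2], [0, 0, 0], 1],
    [[0, 0, 0.3], [0, 0, 0], 1],
    [[0, 0, 0.4], [0, 0, 0], 1],
    [[0, 0, 0.8], [0, 0, 0], 1],
    [[0, 0, 1], [0, 0, 0], 1],
    [[0, 0, 0.5], [0, 0, 0], 1],
    [[0, 0, 0], [0, 0, 0], 1],
  ],
)

```text
clock: 7.7
tcp_pos: [0.6351, 0.1086, 0.1502]
tool_rot: [[-0.762, 0.647, 0.003], [0.647, 0.762, 0.0], [-0.002, 0.002, -1.0]]
ft_force: [-0.1, -0.6, -0.2]
grip_width: 0.0003
finger_force: 0.0
```

```bash
python3 tilt.py
```

```text
n 1101 tilt blue 0.015 yellow 0.016 z0 0.0754 pointer drops mm 2.1 2.2 7.75 [0.6346 0.1085 0.1485] [ 0.2  0.1 -0.3]
```

Request:
step_arm(
  deltas=[
    [[0.08, -0.94, 0], [0, 0, 0], 1],
    [[0.08, -0.94, 0], [0, 0, 0], 1],
    [[0.08, -0.94, 0], [0, 0, 0], 1],
    [[0.08, -0.94, 0], [0, 0, 0], 1],
    [[0.08, -0.94, 0], [0, 0, 0], 1],
    [[0.08, -0.92, 0], [0, 0, 0], 1],
    [[0, 0, 0], [0, 0, 0], 1],
  ],
)

```text
clock: 8.45
tcp_pos: [0.646, -0.0344, 0.1465]
tool_rot: [[-0.761, 0.649, -0.003], [0.649, 0.761, -0.0], [0.002, -0.002, -1.0]]
ft_force: [0.8, -0.1, 0.1]
grip_width: 0.0
finger_force: 0.0
```

```bash
python3 tilt.py; python3 - <<'E'
from h import *
piv=np.array([.5707,.0322,0]); yaw=np.radians(4.67); a=np.pi/4+yaw
u=np.array([np.cos(a),np.sin(a),0]); v=np.array([-u[1],u[0],0])
D=[];I=[]
for i in range(12): c=imaging.camera("scene"); D.append(np.where(c['depth']>0,c['depth'],np.nan)); I.append(c['image'].astype(float))
d=np.nanmedian(D,0); im=np.mean(I,0)
for cc in(261,262,266,270,271,272):
    print('col',cc)
    rc=[(r,cc) for r in range(160,181)]
    P=np.array(c['xyz'])+ray(c,rc)*np.array([d[q] for q in rc])[:,None]-piv
    for q,p in zip(rc,P): print(q[0],'r%.1f s%.1f z%.1f'%tuple(1000*x for x in(p@u,p@v,p[2])),im[q].astype(int),end=' | ')
    print()
cv2.imwrite('pics/c1.png',cv2.resize(im[150:200,240:300,::-1].astype(np.uint8),None,fx=10,fy=10,interpolation=cv2.INTER_NEAREST))
E
```

```text
n 1103 tilt blue 0.016 yellow 0.013 z0 0.0754 pointer drops mm 2.3 1.9 8.5 [ 0.646  -0.033   0.1466] [0.5 0.4 0.4]
col 261
160 r237.3 s19.5 z1.2 [197 195 186] | 161 r234.9 s19.2 z0.3 [196 193 186] | 162 r231.7 s18.9 z0.3 [195 191 184] | 163 r147.1 s11.8 z90.4 [185 178 174] | 164 r146.0 s11.6 z88.5 [146 139 136] | 165 r145.3 s11.5 z86.2 [105  99  97] | 166 r145.8 s11.5 z82.5 [87 82 81] | 167 r145.6 s11.4 z79.4 [79 75 73] | 168 r146.0 s11.4 z75.9 [73 70 68] | 169 r146.0 s11.3 z72.6 [69 65 64] | 170 r145.5 s11.2 z69.9 [69 66 65] | 171 r146.2 s11.2 z65.9 [76 71 71] | 172 r146.2 s11.2 z62.6 [77 77 73] | 173 r145.8 s11.1 z59.8 [64 93 67] | 174 r144.8 s10.9 z57.6 [ 49 115  60] | 175 r144.4 s10.8 z54.9 [ 34 103  47] | 176 r144.2 s10.7 z51.7 [30 77 37] | 177 r143.8 s10.6 z48.8 [43 71 45] | 178 r146.2 s10.8 z42.6 [61 75 82] | 179 r146.1 s10.7 z39.4 [ 61  78 136] | 180 r108.8 s7.6 z80.8 [ 46  83 177] | 
col 262
160 r238.4 s17.1 z0.3 [195 194 186] | 161 r234.8 s16.8 z0.7 [195 192 185] | 162 r231.2 s16.4 z1.1 [195 191 184] | 163 r147.0 s9.7 z90.8 [192 186 182] | 164 r145.7 s9.5 z89.1 [155 149 146
[... 3075 characters left out ...]
7 195 187] | 163 r231.2 s-7.7 z0.8 [199 195 188] | 164 r146.5 s-11.5 z91.0 [187 180 175] | 165 r146.8 s-11.6 z87.5 [145 138 135] | 166 r146.1 s-11.7 z85.2 [104  98  96] | 167 r146.1 s-11.9 z82.1 [93 89 86] | 168 r146.3 s-12.0 z78.7 [95 88 86] | 169 r146.3 s-12.1 z75.5 [94 89 86] | 170 r145.9 s-12.2 z72.7 [95 90 88] | 171 r146.1 s-12.4 z69.3 [96 90 88] | 172 r145.9 s-12.5 z66.3 [96 90 88] | 173 r146.2 s-12.6 z62.7 [92 93 85] | 174 r146.5 s-12.8 z59.1 [ 82 109  82] | 175 r144.5 s-13.0 z58.0 [ 58 121  66] | 176 r144.3 s-13.1 z55.0 [ 35 103  47] | 177 r144.5 s-13.2 z51.4 [27 74 35] | 178 r143.9 s-13.4 z48.8 [46 72 48] | 179 r146.2 s-13.4 z42.6 [85 91 79] | 180 r146.3 s-13.6 z39.1 [105 103  97] |
```

View pics/c1.png

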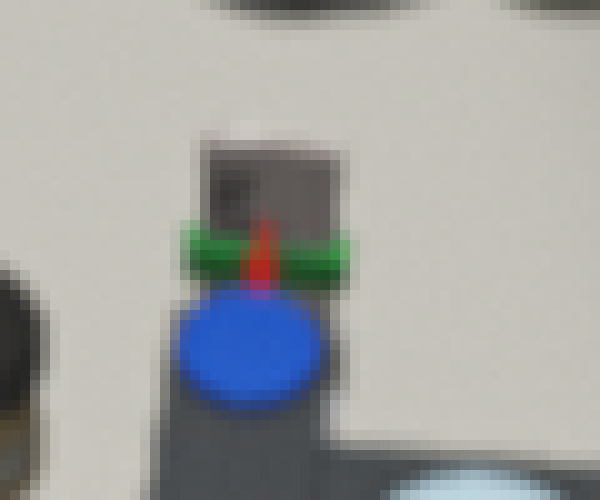

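The averaged crop shows the blue clip (crop 185–350, 225–290) with its face from z≈47 to 58.5 mm, and the pointer is back at rest above it (72 mm). Pressing had put the tip at about 56 mm, which is on the mark. Now for yellow.

Request:
step_arm(
  deltas=[
    [[0, 0, -0.6], [0, 0, 0], 1],
    [[0, 0, -0.8], [0, 0, 0], 1],
    [[0, 0, -0.6], [0, 0, 0], 1],
    [[0, 0, -0.2], [0, 0, 0], 1],
    [[0, 0, -0.1], [0, 0, 0], 1],
    [[0, 0, 0], [0, 0, 0], 1],
  ],
)

```text
clock: 9.7
tcp_pos: [0.6467, -0.0319, 0.0909]
tool_rot: [[-0.762, 0.647, 0.0], [0.647, 0.762, -0.0], [-0.0, 0.0, -1.0]]
ft_force: [0.5, 0.1, 0.0]
grip_width: -0.0
finger_force: 0.0
```

```bash
python3 tilt.py
```

```text
n 1116 tilt blue 0.015 yellow 0.014 z0 0.0753 pointer drops mm 2.2 2.0 9.75 [ 0.6469 -0.0319  0.0913] [ 0.3 -0.4  0.8]
```

Request:
step_arm(
  deltas=[
    [[0, 0, -0.12], [0, 0, 0], 1],
    [[0, 0, -0.12], [0, 0, 0], 1],
    [[0, 0, -0.08], [0, 0, 0], 1],
    [[0, 0, -0.08], [0, 0, 0], 1],
    [[0, 0, -0.08], [0, 0, 0], 1],
    [[0, 0, -0.08], [0, 0, 0], 1],
    [[0, 0, -0.08], [0, 0, 0], 1],
    [[0, 0, -0.08], [0, 0, 0], 1],
  ],
)

```text
clock: 10.55
tcp_pos: [0.6471, -0.0322, 0.0732]
tool_rot: [[-0.762, 0.647, 0.002], [0.647, 0.762, -0.0], [-0.001, 0.001, -1.0]]
ft_force: [3.1, -1.5, 5.5]
grip_width: 0.0002
finger_force: 2.6
```

```bash
python3 tilt.py;python3 tilt.py
```

```text
n 1105 tilt blue 0.015 yellow 0.080 z0 0.0755 pointer drops mm 2.2 11.3 10.6 [ 0.6469 -0.0321  0.0728] [ 3.4 -2.2  4.1]
n 1101 tilt blue 0.016 yellow 0.086 z0 0.0756 pointer drops mm 2.3 12.0 10.65 [ 0.6468 -0.0321  0.0729] [ 2.9 -2.4  4.7]
```

Request:
step_arm(
  deltas=[
    [[0, 0, -0.06], [0, 0, 0], 1],
    [[0, 0, -0.06], [0, 0, 0], 1],
    [[0, 0, -0.06], [0, 0, 0], 1],
    [[0, 0, -0.03], [0, 0, 0], 1],
    [[0, 0, 0], [0, 0, 0], 1],
  ],
)

```text
clock: 11.15
tcp_pos: [0.6471, -0.0322, 0.0681]
tool_rot: [[-0.762, 0.647, 0.002], [0.647, 0.762, -0.0], [-0.002, 0.001, -1.0]]
ft_force: [4.2, -3.3, 5.1]
grip_width: -0.0
finger_force: 3.3
```

```bash
python3 tilt.py; python3 snap.py y1
```

```text
n 1101 tilt blue 0.015 yellow 0.133 z0 0.0756 pointer drops mm 2.2 18.7 11.2 [ 0.6471 -0.0322  0.0681] [ 3.8 -3.9  6.3]
11.25 [ 0.6471 -0.0322  0.0682] [ 3.97 -2.64  5.67]
```

View pics/y1.png

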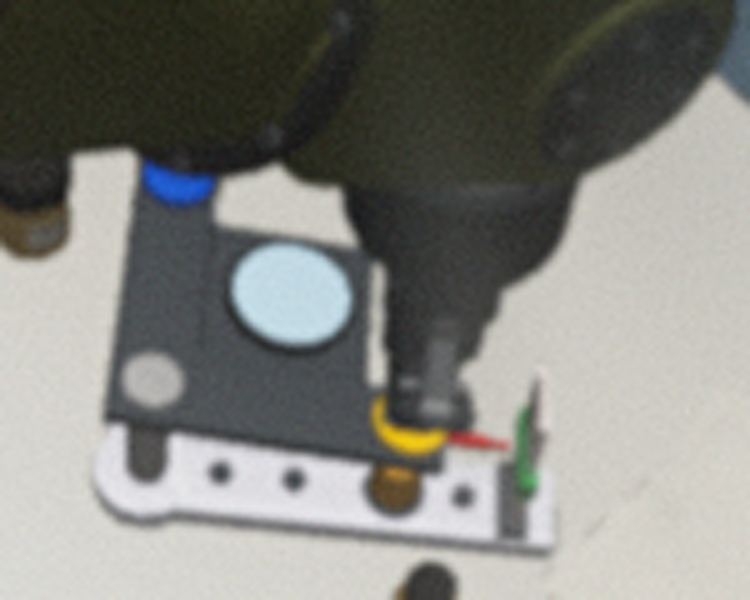

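The red pointer tip (510,445) extends onto the middle of the green clip (≈526,450), so yellow is on its mark; the blue pad stays up. Hold and release.

Request:
step_arm(
  deltas=[
    [[0, 0, 0], [0, 0, 0], 1],
    [[0, 0, 0], [0, 0, 0], 1],
    [[0, 0, 0], [0, 0, 0], 1],
    [[0, 0, 0], [0, 0, 0], 1],
    [[0, 0, 0], [0, 0, 0], 1],
    [[0, 0, 0], [0, 0, 0], 1],
    [[0, 0, 0], [0, 0, 0], 1],
    [[0, 0, 0], [0, 0, 0], 1],
  ],
)

```text
clock: 12.05
tcp_pos: [0.6471, -0.0322, 0.0682]
tool_rot: [[-0.762, 0.647, 0.002], [0.647, 0.762, -0.0], [-0.002, 0.001, -1.0]]
ft_force: [4.3, -3.4, 6.4]
grip_width: -0.0002
finger_force: 3.3
```

Request:
step_arm(
  deltas=[
    [[0, 0, 0], [0, 0, 0], 1],
    [[0, 0, 0.2], [0, 0, 0], 1],
    [[0, 0, 0.3], [0, 0, 0], 1],
    [[0, 0, 0.4], [0, 0, 0], 1],
    [[0, 0, 0.8], [0, 0, 0], 1],
    [[0, 0, 1], [0, 0, 0], 1],
    [[0, 0, 0.5], [0, 0, 0], 1],
    [[0, 0, 0], [0, 0, 0], 1],
  ],
)

```text
clock: 12.85
tcp_pos: [0.6471, -0.0318, 0.1494]
tool_rot: [[-0.762, 0.647, 0.003], [0.647, 0.763, -0.0], [-0.002, 0.002, -1.0]]
ft_force: [-0.5, 0.7, -0.8]
grip_width: -0.0002
finger_force: 0.0
```

```bash
python3 tilt.py; python3 snap.py z1
```

```text
n 1102 tilt blue 0.015 yellow 0.015 z0 0.0754 pointer drops mm 2.1 2.0 12.9 [ 0.6466 -0.0318  0.1477] [ 0.3  0.  -0.7]
12.95 [ 0.6462 -0.0318  0.1467] [1.   0.46 0.14]
```

View pics/z1.png

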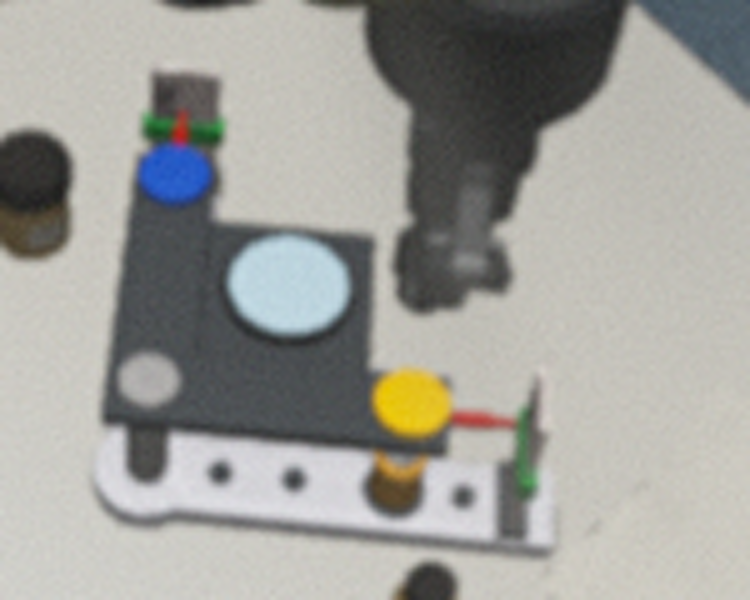

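Both pads are back up (blue 175,175; yellow 412,403), the mirror and clips are where they were, and the gripper is clear.

```bash
python3 -c "
from bench import ctrl
print(ctrl.close_job())"
```

```text
the job is handed in; nothing more can be done
None
```

I pressed the blue pad and then the yellow pad to their green marks, held each for about a second and let both spring back up, then handed the job in; the arm hid the blue pointer, so its level is worked out from the plate tilt (tip about 3 mm below the mark's top edge), while the yellow one I saw on its mark.

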